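# Move a squeeze-tab cover from the empty case to the full one

## Robot

A 6-joint arm with a two-finger parallel gripper is mounted at the origin on the work surface. World frame = base frame: x ahead of the robot, y to its left, z up, the work surface at z = 0. Lengths are in m, angles in rad, forces in N, time in s.
With the tool pointing down it reaches from about 0.275 to 0.85 m from the base axis. Payload 5.2 kg.
Tool frame: the origin (TCP) lies at the very end of the fingers, on their centre line; the grasp point (between the pads) lies 19 mm behind it; y points along the fingers, z is the direction in which the jaws open and shut, and the axes are right-handed (so a half turn about y gives the same grasp; the last joint's range is limited). The gripper opens to 85 mm and grips with 20 to 120 N. Pads are 22 mm wide; open, the fingers measure 114 mm over their backs; the gripper's body (76 mm by 85 mm) begins 54 mm behind the grasp point. The pads swing forward as they close: fully open they stand 13 mm farther back than shut.
Start: joints at [-1.366, 0.259, 1.535, -0, 1.348, -0.203], TCP at [0.218, -0.505, 0.231] pointing down, gripper open.
Joint ranges: [-3.14, 3.14], [-0.91, 2.08], [0.19, 2.58], [-1.22, 4.36], [0.22, 2.71], [-3.12, 3.12]. Speed limits (rad/s): [2.57, 2.57, 3.14, 3.14, 3.14, 3.14].

## Interface

Orientations are given as a unit quaternion [x, y, z, w].
In Python, from cell import status, optics, ctrl gives the robot as it stands. The module is installed in compiled form; this text tells all that it offers.
- The arm moves only by the tool play_rows, never from a script. Its argument "plan" is a list of rows, each a list of 3 entries, a list of its own where there are three numbers: the opening, from 0 (shut) to 1 (fully open), then the shift along the tool's x, y, z in m, then the turn about the tool's y in degrees. A call has 1 to 10 rows; each row is the pose to reach, as a shift and turn from the pose commanded when the call began, along the tool's axes at that moment; what a row does not reach only later rows make up. A row lasts 1/8 s, in which the tool goes at most 62.5 mm and 10.7 degrees, less where a joint would pass 70% of its speed; a pose out of reach is approached as far as the arm can. A call with a gripper value outside its range is refused whole. The fingers move at their own pace and stop on an object; "grip_force" is the grip in N (left out, the last holds). Time passes only in rows, so rows that repeat a pose let the fingers close. It gives the time, the measured TCP pose, the force and the opening at its end, in the units of the state.
- status.sense(): the state, without advancing time (a new reading comes with each control period).
- optics.grab_frame(name): name is "side" or "top"; returns a dict with "image" (400x640x3 uint8, red, green, blue), "mtx" (3x3 intrinsics, pixels), "rvec" (rotation vector, rad) and "tvec" (3), from world to camera coordinates, as OpenCV has them. Camera axes: x right, y down, z forward; pixel columns grow to the right and rows downward; lengths in m; the calibration is good to about 2 mm. A picture is of the moment at which its call begins. There is no depth.
- ctrl.finish_job(): hands the job in, once; it reports no verdict.
The state is a dict: "clock": time; "q": joint angles; "qd": joint speeds; "tau": joint torques, N m; "ee_pos": TCP position; "ee_rot": TCP orientation; "contact_force": force on the tool from outside, world axes, zero at the start; "ft_torque": the same for the moment, N m; "grip_width": finger opening in m.
Only numpy, scipy, OpenCV 4.12 (cv2) and the standard library are available. Lean on these libraries where they do the work, as an engineer would, in place of code of your own. Each camera call takes 0.05 s, during which the arm holds its last target. There are 200 camera calls.

## Task

Gently squeeze the two red side tabs of the yellow cover together, lift it off the empty white case without forcing it, and clip it onto the blue case that holds the spools: press it down firmly but not hard, let go of the tabs so that both catch, and leave it shut with everything else undisturbed.

Things in the scene. Friction and masses are not known exactly. Their poses are not given: they have to be found in the camera images.
- cover: yellow clip-on cover, 75 to 115 g: plate 104 (x) x 76 (y) x 5 mm with two upright red squeeze tabs; y points to the left tab, z up, origin at the centre of the plate's underside. Below, a plug 82 x 58 mm, 4 mm deep, and a smaller foot 78 x 52 mm, to 8 mm deep, guide it into a case mouth. Starts clipped on the white case, underside on the rim, same yaw. Either way round (half turn) fits the blue case.
- cover_grip (a point): midpoint between the two red tabs, on the cover's axis 28 mm above the plate's underside. The tabs stand at +y and -y midway along the plate: each 24 mm wide (x), 4 mm thick, outer face 29 mm from the middle (58 mm over both), upper end 38 mm above the plate's underside (33 mm clear of the plate): take them from above between two fingers.
- tab_left (a joint): the tab at the cover's +y: 0 = sprung out, 0.006 = fully pressed in towards the middle, m. Its spring takes 4 N to start, 11 N fully in; over 40 N a tab breaks. Its hook, below the plate, points outward (tip 34 mm from the middle, upper face 8 mm, foot 14 mm below the plate's underside), is square, so it passes a case lip only while squeezed, and clears it at 3 to 5 mm.
- tab_right (a joint): the tab at the cover's -y: same values, spring and hook as the left tab.
- empty_case: the white, empty plastic case, outside 104 mm (its x) x 80 mm (its y) x 45 mm high, mouth 88 x 62 mm. Origin: centre of its underside, z up; rim at z = +45 mm, 71 mm above the table. It cannot be lifted or shifted, but stands on springs: pushed, it sinks straight down, up to 18 mm, then bottoms hard, and rises again when let go. Stiff springs; no seal.
- full_case: the blue, open plastic case, outside 104 mm (its x) x 80 mm (its y) x 45 mm high, mouth 88 x 62 mm. Origin: centre of its underside, z up; rim at z = +45 mm, 71 mm above the table. It cannot be lifted or shifted, but stands on springs: pushed, it sinks straight down, up to 18 mm, then bottoms hard, and rises again when let go. Very soft springs: it bottoms at about 9 N.
- empty_rim (a point): centre of the white case's mouth, level with its rim. Along both long sides an inward lip, 6.5 mm deep, holds the cover's hooks. Pulling at the cover with more than 20 N forces it.
- full_rim (a point): centre of the blue case's mouth, level with the rim; lips as on the white one. A springy black rubber seal (strips on the two short rims, 4 mm proud) holds up a laid-on cover. Press the squeezed cover to within 1.5 mm of the rim and let go of the tabs while pressing: about 4 N is just enough, 6 to 8 N firm, over 20 N too hard; the case sinks meanwhile. Clipped, the cover is 0 to 2 mm above the rim.
- spool_a: natural-wood spool 22 mm across, 20 mm high, standing in the blue case; origin at the centre of its underside.
- spool_b: red spool, same size, standing in the blue case; origin at the centre of its underside.
- mushroom: mushroom ornament, red cap and green stem, 64 mm across, 69 mm high; bystander, origin at the centre of its underside.
- glue: white glue bottle, 44 mm across, 120 mm high; bystander, origin at the centre of its underside.
- mug: blue mug, 80 mm across, 90 mm high; bystander, origin at the centre of its underside.
- cutter: red craft cutter, 170 mm long, 18 mm high, lying between the cases along its own x; bystander, origin on its underside, 85 mm from either end.
- scissors: red-handled scissors lying flat, 190 mm long, 10 mm high; bystander, origin at the pivot on its underside.
- card_hoop: cardboard ring, 80 mm across, 6 mm thick, lying flat; bystander, origin at the centre of its underside.
There are look-alikes about, which are no part of the job. Of the things like the cover, leave any that is pink or turquoise; of the rest the smaller one is meant.

How it is judged:
By the outcome, as a careful person would: the job done as asked, in the order asked, and still so for the second after the job is handed in, with the robot touching nothing.
It also fails if it takes over 58 s, if anything falls off the work surface, if the arm or the gripper's body presses on something with over 40 N, if the wrist force passes 120 N, or if a joint passes its speed limit or range.

## Working session

There is one attempt and no reset: what is moved stays moved. The work goes in short steps, Python scripts to look and compute and a tool call to move; the robot and the scene stay as the last step left them, time stands still between calls to the robot, and variables do not carry over. Pictures are saved under pics/ and viewed, about 8 in all and at most 12, crops included, and the job is handed in when it is done.

Besides the shell and the picture viewer there is one more tool, called after ">>>" as name(argument=value, ...), one argument or row to a line, values as JSON. play_rows: Moves the arm, as the interface text tells. Its arguments: {"type":"object","properties":{"plan":{"type":"array"},"grip_force":{"type":"number"}},"required":["plan"]}

```bash
mkdir -p pics; python3 - <<'E'
from cell import status, optics
import cv2, numpy as np
s=status.sense(); print(s['clock'],s['ee_pos'],s['ee_rot'],s['grip_width'],s['contact_force'])
for n in('side','top'):
    f=optics.grab_frame(n); cv2.imwrite(f'pics/{n}0.png',f['image'][:,:,::-1])
    R=cv2.Rodrigues(np.array(f['rvec']))[0]; print(n,f['mtx'],-R.T@np.ravel(f['tvec']),R[2])
    np.savez(f'{n}0.npz',**f)
E
```

```text
0.0 [ 0.21800057 -0.50437303  0.23047378] [-0.1431985   0.69310595 -0.69181165  0.14316067] 0.08569447943816609 [-0.6880849   0.87627646  0.14765088]
side [[500.01146425   0.         325.57247384]
 [  0.         500.01146425 199.53257114]
 [  0.           0.           1.        ]] [-0.07970102  0.72135689  0.98952389] [ 0.45711657 -0.56527446 -0.68666529]
top [[487.57526401   0.         321.22253537]
 [  0.         487.57526401 201.21259793]
 [  0.           0.           1.        ]] [ 0.39794748 -0.02516294  1.41836052] [ 0.09744231  0.00446265 -0.99523117]
```

View pics/top0.png

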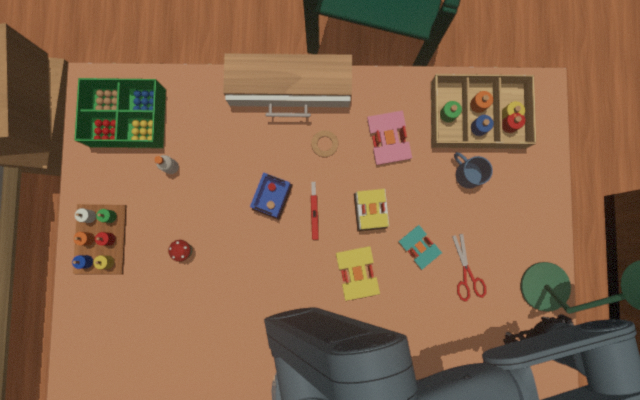

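View pics/side0.png

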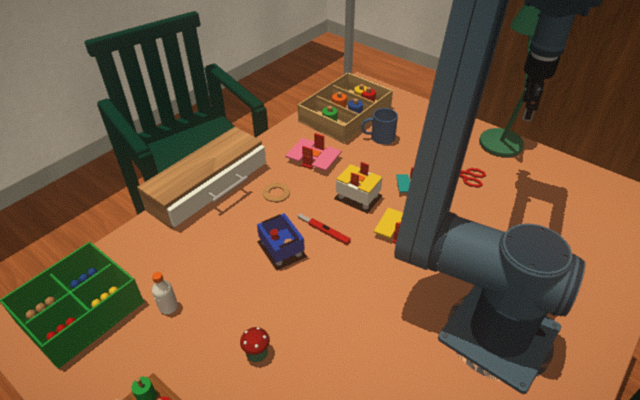

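The top view shows four similar covers. The small yellow one at (372,209) sits on the white case. The large yellow one is at (357,273), the pink at (390,138) and the turquoise at (420,247). The small yellow one fits: it's neither pink nor turquoise, it's the smaller of the two yellows, and it's on a white case. The blue case is at (271,196). I'll confirm with an enlarged crop and take measurements.

```bash
cat > h.py <<'E'
import numpy as np, cv2
def cast(f,uv,z):
    uv=np.array(uv,float).reshape(-1,2); R=cv2.Rodrigues(np.array(f['rvec']))[0]; C=-R.T@np.ravel(f['tvec'])
    d=np.c_[uv,np.ones(len(uv))]@np.linalg.inv(f['mtx']).T@R
    return C+d*((z-C[2])/d[:,2])[:,None]
def proj(f,P): return cv2.projectPoints(np.array(P,float).reshape(-1,3),np.array(f['rvec']),np.array(f['tvec']),np.array(f['mtx']),None)[0].reshape(-1,2)
def mask(im,lo,hi,box):
    h=cv2.cvtColor(im,cv2.COLOR_RGB2HSV); m=cv2.inRange(h,lo,hi); k=np.zeros_like(m); x0,y0,x1,y1=box; k[y0:y1,x0:x1]=m[y0:y1,x0:x1]; return k
def rect(f,m,z):
    c=max(cv2.findContours(m,cv2.RETR_EXTERNAL,cv2.CHAIN_APPROX_NONE)[0],key=cv2.contourArea)
    w=cast(f,c.reshape(-1,2),z)[:,:2].astype(np.float32)*1000; return cv2.minAreaRect(w)
E
python3 - <<'E'
import numpy as np,cv2
from h import *
T=dict(np.load('top0.npz'));S=dict(np.load('side0.npz'))
print('yel small',rect(T,mask(T['image'],(20,100,90),(35,255,255),(350,180,395,236)),.076))
print('yel big',rect(T,mask(T['image'],(20,100,90),(35,255,255),(330,240,385,305)),.005))
print('blue',rect(T,mask(T['image'],(105,100,30),(130,255,255),(240,165,300,225)),.071))
def red(f,box,z):
    m=mask(f['image'],(0,150,60),(6,255,255),box)|mask(f['image'],(174,150,60),(180,255,255),box)
    n,_,st,c=cv2.connectedComponentsWithStats(m)
    for i in range(1,n):
        if st[i,4]>6: print('red',st[i],c[i],cast(f,c[i],z))
red(T,(350,180,395,236),.109); 
a=cv2.resize(T['image'][150:290,235:415],None,fx=4,fy=4,interpolation=cv2.INTER_CUBIC)
b=cv2.resize(S['image'][150:270,250:390],None,fx=4,fy=4,interpolation=cv2.INTER_CUBIC)
cv2.imwrite('pics/c1.png',a[:,:,::-1]);cv2.imwrite('pics/c2.png',b[:,:,::-1])
E
```

```text
yel small ((510.26629638671875, -161.16864013671875), (106.56493377685547, 75.59400177001953), 6.432851314544678)
yel big ((330.5224914550781, -125.20227813720703), (139.27902221679688, 102.35555267333984), 11.955970764160156)
blue ((543.8900146484375, 117.9192123413086), (64.64013671875, 100.7042236328125), 69.9338607788086)
red [362 205   3   7  10] [363.1 208.4] [[ 0.50805635 -0.13232935  0.109     ]]
red [382 204   2   7  10] [382.5 207.3] [[ 0.51166302 -0.18456103  0.109     ]]
```

View pics/c1.png

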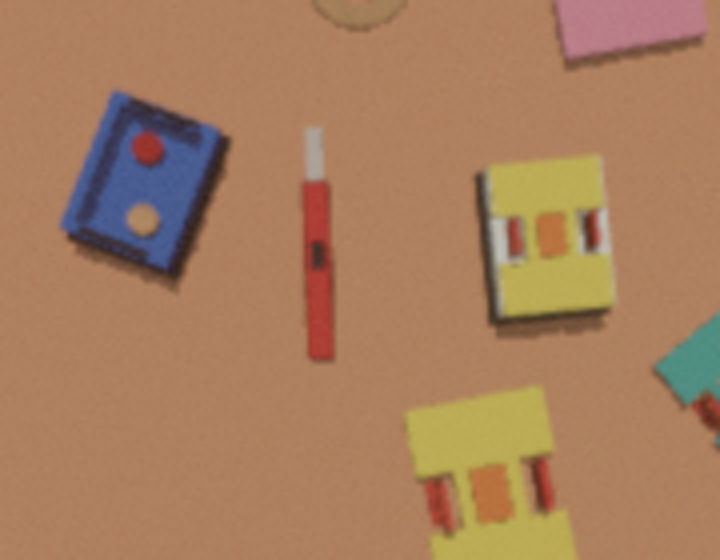

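View pics/c2.png

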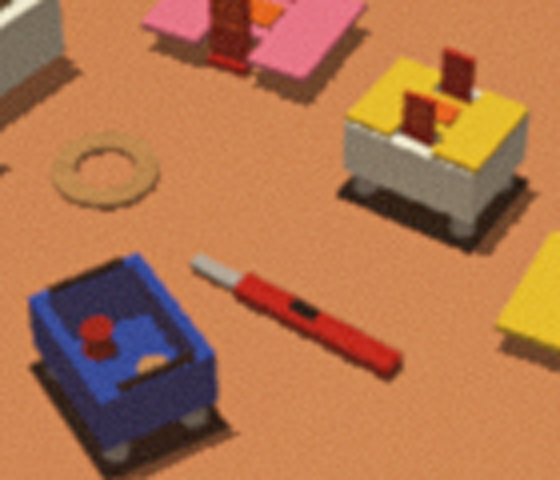

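The crops confirm the target: the small yellow cover on the white case, with red tabs at about (363,208) and (382,207). The blue case holds a red spool and a wooden one, and its rim corners are at about (264,173), (291,183), (278,219) and (251,207) in the top view. Next I'll cross-check both poses in the side view and work out the first move.

```bash
cat >> h.py <<'E'
from scipy.spatial.transform import Rotation as Ro
def goto(s,p,yaw):
    """shift in tool axes + turn about tool y so that tool z is along (-sin,cos) yaw (mod 180)"""
    R=Ro.from_quat(s['ee_rot']).as_matrix(); sh=R.T@(np.array(p)-s['ee_pos'])
    out=[]
    for k in(0,180):
        a=np.deg2rad(yaw+k); t=R.T@[-np.sin(a),np.cos(a),0]; out.append(np.rad2deg(np.arctan2(t[0],t[2])))
    print('shift mm',np.round(sh*1000,1),'turn opts',np.round(out,1)); print('axes x,y,z',np.round(R.T,3).tolist())
E
python3 - <<'E'
from h import *
from cell import status
T=dict(np.load('top0.npz'));S=dict(np.load('side0.npz'))
def sub(f,box,lo,hi,z,name):
    x0,y0,x1,y1=box
    im=cv2.resize(f['image'],None,fx=4,fy=4,interpolation=cv2.INTER_CUBIC)
    m=mask(cv2.GaussianBlur(im,(5,5),0),lo,hi,[4*v for v in box])
    m=cv2.morphologyEx(m,cv2.MORPH_CLOSE,np.ones((25,25)))
    c=max(cv2.findContours(m,cv2.RETR_EXTERNAL,cv2.CHAIN_APPROX_NONE)[0],key=cv2.contourArea).reshape(-1,2)
    w=cast(f,(c+.5)/4-.5,z)[:,:2].astype(np.float32)*1000; r=cv2.minAreaRect(w); print(name,np.round(r[0],1),np.round(r[1],1),round(r[2],1),np.round(cv2.boxPoints(r)).tolist())
for vm in(80,100,120): sub(T,(240,165,300,225),(105,80,vm),(130,255,255),.071,'blueT%d'%vm)
sub(T,(350,180,395,236),(18,90,100),(35,255,255),.076,'yelT')
sub(S,(330,160,385,200),(18,90,100),(35,255,255),.076,'yelS')
hand=lambda pts,ox,oy:(np.array(pts)+.5)/4-.5+[ox,oy]
for f,p,o in((T,[(115,92),(222,130),(172,275),(63,228)],(235,150)),(S,[(30,297),(137,258),(215,352),(103,402)],(250,150))):
    w=cast(f,hand(p,*o),.071)[:,:2]*1000; d=np.roll(w,-1,0)-w; print('hand',np.round(w),w.mean(0),np.linalg.norm(d,axis=1),np.rad2deg(np.arctan2(d[:,1],d[:,0])))
w=cast(S,hand([(437,99),(475,57)],250,150),.109); print('tabtops side',w, w.mean(0))
w=cast(S,hand([(420,95),(459,52)],250,150),.109); print('tabtops side mid',w, w.mean(0))
goto(status.sense(),(.510,-.160,.18),5.5)
E
```

```text
blueT80 [546.4 124. ] [ 80.4 103. ] 69.9 [[484.0, 104.0], [581.0, 69.0], [609.0, 144.0], [512.0, 179.0]]
blueT100 [546.8 124.4] [ 79.3 102.6] 69.9 [[485.0, 105.0], [581.0, 70.0], [609.0, 144.0], [512.0, 179.0]]
blueT120 [547.5 124.8] [ 78.1 101.4] 69.9 [[486.0, 105.0], [582.0, 71.0], [609.0, 144.0], [513.0, 179.0]]
yelT [ 510.9 -160.9] [108.2  80.1] 6.3 [[453.0, -127.0], [461.0, -207.0], [569.0, -195.0], [560.0, -115.0]]
yelS [ 510.8 -157. ] [109.1  84.8] 6.2 [[452.0, -121.0], [461.0, -205.0], [570.0, -193.0], [560.0, -109.0]]
hand [[608. 143.]
 [582.  68.]
 [481. 101.]
 [512. 177.]] [545.8819429  122.48397972] [ 79.56663894 106.74140093  82.65273688 101.54606922] [-108.97654288  162.14946494   67.43160334  -19.442681  ]
hand [[610. 145.]
 [581.  76.]
 [488. 107.]
 [514. 180.]] [548.41767543 126.88930713] [ 74.6677568   97.9136962   77.84289488 102.49574246] [-113.01699553  161.92629504   70.52072144  -19.99114437]
tabtops side [[ 0.49878484 -0.13743079  0.109     ]
 [ 0.50480125 -0.19021383  0.109     ]] [ 0.50179305 -0.16382231  0.109     ]
tabtops side mid [[ 0.5102225  -0.133543    0.109     ]
 [ 0.51663087 -0.18768337  0.109     ]] [ 0.51342668 -0.16061319  0.109     ]
shift mm [-404.6   51.  -200.3] turn opts [-162.1   17.9]
axes x,y,z [[-0.918, -0.397, -0.0], [-0.0, 0.002, -1.0], [0.397, -0.918, -0.002]]
```

Both views agree. The cover is at (0.511, -0.160) with a yaw of 6.2°, and the blue case is at (0.547, 0.1245) with a yaw of -20°. Moving above the cover.

>>> play_rows(
  plan=[
    [1, [-0.05, 0, -0.025], 2],
    [1, [-0.1, 0, -0.05], 5],
    [1, [-0.15, 0, -0.075], 8],
    [1, [-0.2, 0, -0.1], 11],
    [1, [-0.25, 0.01, -0.125], 14],
    [1, [-0.3, 0.02, -0.15], 17.2],
    [1, [-0.35, 0.03, -0.175], 17.2],
    [1, [-0.39, 0.04, -0.195], 17.2],
    [1, [-0.4055, 0.051, -0.2], 17.2],
    [1, [-0.4055, 0.051, -0.2], 17.2],
  ],
  grip_force=25,
)

```text
clock: 1.35
ee_pos: [0.5106, -0.1599, 0.179]
ee_rot: [-0.04, 0.706, -0.706, 0.038]
contact_force: [-0.1, -0.1, -0.1]
grip_width: 0.0854
```

```bash
python3 - <<'E'
from h import *
from cell import status
s=status.sense(); print(s['clock'],s['ee_pos'],s['contact_force'],s['grip_width']); goto(s,(.511,-.160,.080),6.2)
E
```

```text
1.35 [ 0.51061704 -0.15985734  0.17898184] [-0.10687862 -0.08839116 -0.05508624] 0.08541426187250536
shift mm [-0.6 99.   0.3] turn opts [-1.799e+02  1.000e-01]
axes x,y,z [[-0.994, -0.109, 0.003], [-0.003, 0.001, -1.0], [0.109, -0.994, -0.001]]
```

>>> play_rows(
  plan=[
    [1, [-0.0005, 0.025, 0], 0],
    [1, [-0.0005, 0.05, 0], 0],
    [1, [-0.0005, 0.07, 0], 0],
    [1, [-0.0005, 0.085, 0], 0],
    [1, [-0.0005, 0.097, 0], 0],
    [1, [-0.0005, 0.097, 0], 0],
  ],
)

```text
clock: 2.1
ee_pos: [0.5109, -0.1607, 0.0827]
ee_rot: [-0.038, 0.706, -0.706, 0.037]
contact_force: [-0.1, -0.6, -0.2]
grip_width: 0.0856
```

```bash
python3 - <<'E'
from h import *
from cell import optics
f=optics.grab_frame('side'); a=cv2.resize(f['image'][110:230,290:430],None,fx=5,fy=5,interpolation=cv2.INTER_CUBIC); cv2.imwrite('pics/c3.png',a[:,:,::-1])
E
```

```text
(no output)
```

View pics/c3.png

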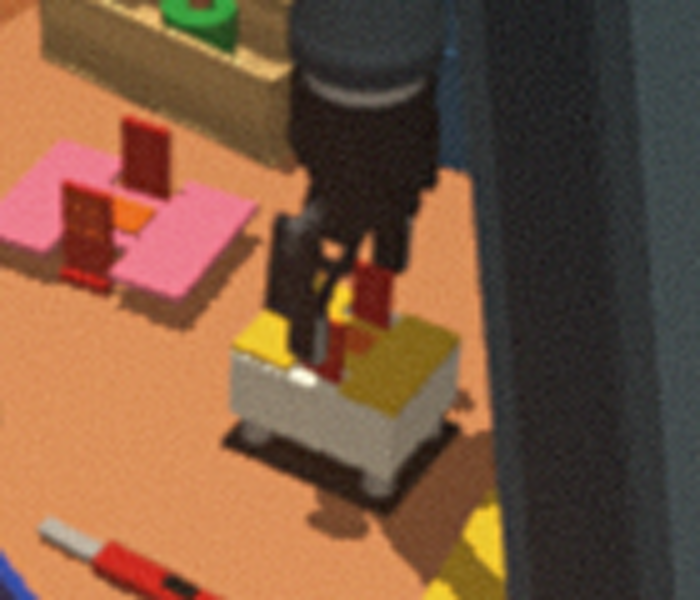

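The open fingers stand either side of the two tabs (near finger at crop 305,340, tab at 330,350). Squeezing now.

>>> play_rows(
  plan=[
    [0.8, [0, 0.001, 0], 0],
    [0.72, [0, 0.001, 0], 0],
    [0.66, [0, 0.001, 0], 0],
    [0.62, [0, 0.001, 0], 0],
    [0.58, [0, 0.001, 0], 0],
    [0.54, [0, 0.001, 0], 0],
    [0.5, [0, 0.001, 0], 0],
    [0.5, [0, 0.001, 0], 0],
    [0.5, [0, 0.001, 0], 0],
  ],
  grip_force=22,
)

```text
clock: 3.28
ee_pos: [0.5119, -0.1605, 0.0828]
ee_rot: [0.038, -0.706, 0.706, -0.038]
contact_force: [-0.2, 0.2, 5.3]
grip_width: 0.0449
```

>>> play_rows(
  plan=[
    [0.5, [0, -0.001, 0], 0],
    [0.5, [0, -0.002, 0], 0],
    [0.5, [0, -0.003, 0], 0],
    [0.5, [0, -0.004, 0], 0],
  ],
)

```text
clock: 3.78
ee_pos: [0.5111, -0.1602, 0.0858]
ee_rot: [-0.038, 0.706, -0.706, 0.038]
contact_force: [0.1, -0.1, -1.0]
grip_width: 0.0445
```

>>> play_rows(
  plan=[
    [0.5, [0, -0.003, 0], 0],
    [0.5, [0, -0.006, 0], 0],
    [0.5, [0, -0.009, 0], 0],
    [0.5, [0, -0.012, 0], 0],
    [0.5, [0, -0.018, 0], 0],
    [0.5, [0, -0.025, 0], 0],
  ],
)

```text
clock: 4.53
ee_pos: [0.5116, -0.1604, 0.1118]
ee_rot: [0.038, -0.706, 0.706, -0.038]
contact_force: [0.1, -0.6, -1.9]
grip_width: 0.0449
```

It came off freely, reading only about the cover's weight. Raising it and carrying it over.

```bash
python3 - <<'E'
from h import *
from cell import status
s=status.sense(); goto(s,(.547,.1245,.155),-20)
E
```

```text
shift mm [ -65.8  -43.2 -279.5] turn opts [-153.8   26.2]
axes x,y,z [[-0.994, -0.107, -0.0], [0.0, -0.0, -1.0], [0.107, -0.994, 0.0]]
```

>>> play_rows(
  plan=[
    [0.5, [0, -0.025, 0], 0],
    [0.5, [0, -0.05, -0.02], 0],
    [0.5, [-0.01, -0.06, -0.06], 4],
    [0.5, [-0.02, -0.06, -0.1], 8],
    [0.5, [-0.03, -0.06, -0.14], 12],
    [0.5, [-0.04, -0.06, -0.18], 16],
    [0.5, [-0.05, -0.06, -0.22], 20],
    [0.5, [-0.06, -0.055, -0.255], 24],
    [0.5, [-0.066, -0.045, -0.279], 26.2],
    [0.5, [-0.066, -0.043, -0.279], 26.2],
  ],
)

```text
clock: 5.78
ee_pos: [0.5468, 0.1257, 0.154]
ee_rot: [0.122, 0.697, -0.696, -0.122]
contact_force: [0.2, 0.6, -2.4]
grip_width: 0.0445
```

```bash
python3 - <<'E'
from h import *
from cell import status,optics
s=status.sense(); print(s['clock'],s['ee_pos'],s['contact_force'],s['grip_width']); goto(s,(.547,.1245,.155),-20)
for n in('top','side'):
    f=optics.grab_frame(n); np.savez(n+'1.npz',**f)
    p=proj(f,[.547,.1245,.1])[0].astype(int); c=f['image'][max(0,p[1]-45):p[1]+45,p[0]-60:p[0]+60]; print(n,p)
    c=cv2.resize(c,None,fx=5,fy=5,interpolation=cv2.INTER_CUBIC); cv2.imwrite(f'pics/d{n}.png',c[:,:,::-1])
a=cv2.imread('pics/dtop.png');b=cv2.imread('pics/dside.png'); v=np.vstack([a,b]); cv2.imwrite('pics/d.png',cv2.resize(v,None,fx=.66,fy=.66))
E
```

```text
5.775 [0.54675094 0.12568075 0.15400211] [ 0.16859508  0.56130401 -2.37939613] 0.04449279622299043
shift mm [-0.6 -1.   1. ] turn opts [-1.799e+02  1.000e-01]
axes x,y,z [[-0.94, 0.34, 0.001], [-0.001, 0.0, -1.0], [-0.34, -0.94, 0.0]]
top [268 193]
side [280 222]
```

View pics/d.png

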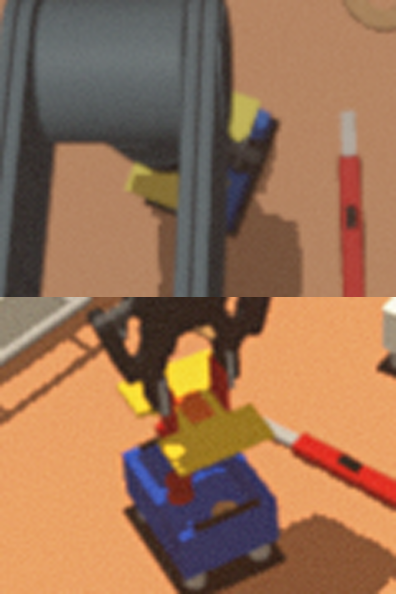

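The cover is held level above the blue case. Measuring it in the side view.

```bash
python3 - <<'E'
from h import *
f=dict(np.load('side1.npz'))
im=cv2.resize(f['image'],None,fx=4,fy=4,interpolation=cv2.INTER_CUBIC)
m=mask(cv2.GaussianBlur(im,(5,5),0),(18,110,60),(35,255,255),[225*4,185*4,320*4,240*4])
cs=[c.reshape(-1,2) for c in cv2.findContours(m,cv2.RETR_EXTERNAL,cv2.CHAIN_APPROX_NONE)[0] if cv2.contourArea(c)>60]
c=np.vstack(cs)
for z in(.142,.147,.152):
    r=cv2.minAreaRect(cast(f,(c+.5)/4-.5,z)[:,:2].astype(np.float32)*1000); print(z,r,np.round(cv2.boxPoints(r)).tolist())
E
```

```text
0.142 ((548.3010864257812, 125.26288604736328), (79.35005187988281, 110.86695861816406), 69.87088775634766) [[483.0, 107.0], [587.0, 69.0], [614.0, 143.0], [510.0, 182.0]]
0.147 ((544.5960693359375, 128.77957153320312), (78.88194274902344, 110.21287536621094), 69.87090301513672) [[479.0, 111.0], [583.0, 73.0], [610.0, 147.0], [506.0, 185.0]]
0.152 ((540.8912353515625, 132.2963104248047), (78.4137954711914, 109.55889129638672), 69.87079620361328) [[476.0, 114.0], [579.0, 77.0], [606.0, 150.0], [503.0, 188.0]]
```

>>> play_rows(
  plan=[
    [0.5, [0, 0.01, 0.0005], 0],
    [0.5, [0, 0.025, 0.0007], 0],
    [0.5, [0, 0.04, 0.0007], 0],
    [0.5, [0, 0.05, 0.0007], 0],
    [0.5, [0, 0.054, 0.0007], 0],
    [0.5, [0, 0.054, 0.0007], 0],
    [0.5, [0, 0.054, 0.0007], 0],
  ],
  grip_force=25,
)

```text
clock: 6.75
ee_pos: [0.5474, 0.1235, 0.1008]
ee_rot: [0.123, 0.696, -0.696, -0.123]
contact_force: [0.0, -0.1, -0.9]
grip_width: 0.0443
```

>>> play_rows(
  plan=[
    [0.5, [0, 0.002, 0], 0],
    [0.5, [0, 0.004, 0], 0],
    [0.5, [0, 0.006, 0], 0],
    [0.5, [0, 0.008, 0], 0],
    [0.5, [0, 0.008, 0], 0],
  ],
)

```text
clock: 7.38
ee_pos: [0.5468, 0.1234, 0.0921]
ee_rot: [-0.123, -0.696, 0.696, 0.123]
contact_force: [-0.5, 0.5, -1.0]
grip_width: 0.0446
```

>>> play_rows(
  plan=[
    [0.5, [0, 0.002, -0.0005], 0],
    [0.5, [0, 0.004, -0.0008], 0],
    [0.5, [0, 0.006, -0.0008], 0],
    [0.5, [0, 0.008, -0.0008], 0],
    [0.5, [0, 0.008, -0.0008], 0],
  ],
)

```text
clock: 8.0
ee_pos: [0.5474, 0.1241, 0.0843]
ee_rot: [0.123, 0.696, -0.696, -0.123]
contact_force: [0.0, -0.9, 0.3]
grip_width: 0.0446
```

>>> play_rows(
  plan=[
    [0.5, [0, 0.002, 0], 0],
    [0.5, [0, 0.004, 0], 0],
    [0.5, [0, 0.006, 0], 0],
    [0.5, [0, 0.008, 0], 0],
    [0.5, [0, 0.01, 0], 0],
    [0.5, [0, 0.01, 0], 0],
  ],
)

```text
clock: 8.75
ee_pos: [0.5474, 0.1241, 0.0744]
ee_rot: [0.123, 0.696, -0.696, -0.123]
contact_force: [-0.7, -0.3, 5.2]
grip_width: 0.0444
```

>>> play_rows(
  plan=[
    [0.5, [0, 0.001, 0], 0],
    [0.5, [0, 0.002, 0], 0],
    [0.5, [0, 0.002, 0], 0],
  ],
)

```text
clock: 9.12
ee_pos: [0.5474, 0.1241, 0.0725]
ee_rot: [0.123, 0.696, -0.696, -0.123]
contact_force: [-0.2, -0.3, 5.7]
grip_width: 0.0444
```

```bash
python3 - <<'E'
from h import *
from cell import status,optics
fs=[]
f=optics.grab_frame('side'); fs.append(status.sense()['contact_force'])
c=f['image'][180:280,235:335]; cv2.imwrite('pics/e.png',cv2.resize(c,None,fx=6,fy=6,interpolation=cv2.INTER_CUBIC)[:,:,::-1]); s=status.sense(); print(fs,s['ee_pos'],s['grip_width'])
E
```

```text
[array([-0.7671556 ,  0.30483464,  5.23714349])] [0.54743112 0.12415028 0.07252869] 0.04443040991939205
```

View pics/e.png

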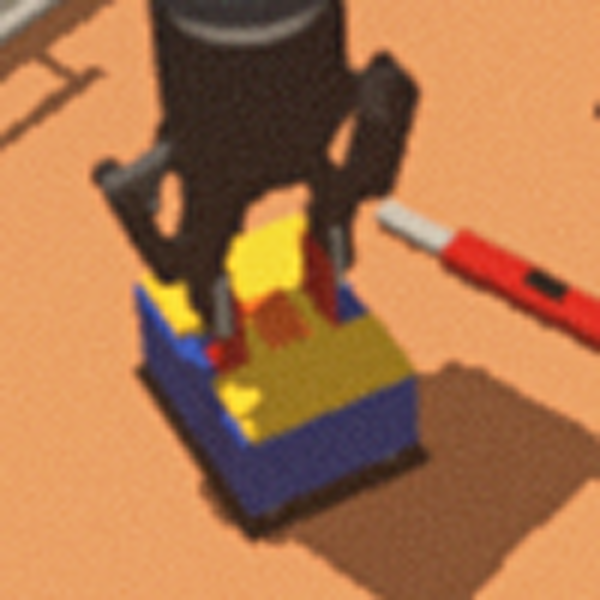

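The plate is flush on the blue rim all round, with the seal hidden, and the net press is about 6.5 N. I'll press slightly more, then open slowly while easing down, since the pads swing back as they open.

>>> play_rows(
  plan=[
    [0.5, [0, 0.001, 0], 0],
    [0.5, [0, 0.002, 0], 0],
    [0.5, [0, 0.002, 0], 0],
    [0.54, [0, 0.0022, 0], 0],
    [0.57, [0, 0.0027, 0], 0],
    [0.6, [0, 0.0032, 0], 0],
    [0.63, [0, 0.0037, 0], 0],
    [0.66, [0, 0.0042, 0], 0],
    [0.69, [0, 0.0046, 0], 0],
  ],
)

```text
clock: 10.3
ee_pos: [0.5471, 0.1242, 0.0674]
ee_rot: [0.123, 0.696, -0.696, -0.123]
contact_force: [-0.2, 0.2, 0.4]
grip_width: 0.0584
```

>>> play_rows(
  plan=[
    [0.8, [0, 0, 0], 0],
    [0.92, [0, 0, 0], 0],
    [1, [0, 0, 0], 0],
    [1, [0, 0, 0], 0],
    [1, [0, -0.02, 0], 0],
    [1, [0, -0.05, 0], 0],
    [1, [0, -0.09, 0], 0],
    [1, [0, -0.13, 0], 0],
    [1, [0, -0.13, 0], 0],
  ],
)

```text
clock: 11.42
ee_pos: [0.5495, 0.1243, 0.2015]
ee_rot: [0.126, 0.697, -0.696, -0.12]
contact_force: [0.2, 1.1, -0.9]
grip_width: 0.0851
```

```bash
python3 - <<'E'
from h import *
from cell import status,optics
s=status.sense(); print(s['clock'],s['ee_pos'],s['contact_force'])
f=optics.grab_frame('side'); np.savez('side2.npz',**f)
c=f['image'][190:290,235:335]; cv2.imwrite('pics/g.png',cv2.resize(c,None,fx=6,fy=6,interpolation=cv2.INTER_CUBIC)[:,:,::-1])
E
```

```text
11.425 [0.54949142 0.12427015 0.20152233] [ 0.15862059  1.08126278 -0.9229115 ]
```

View pics/g.png

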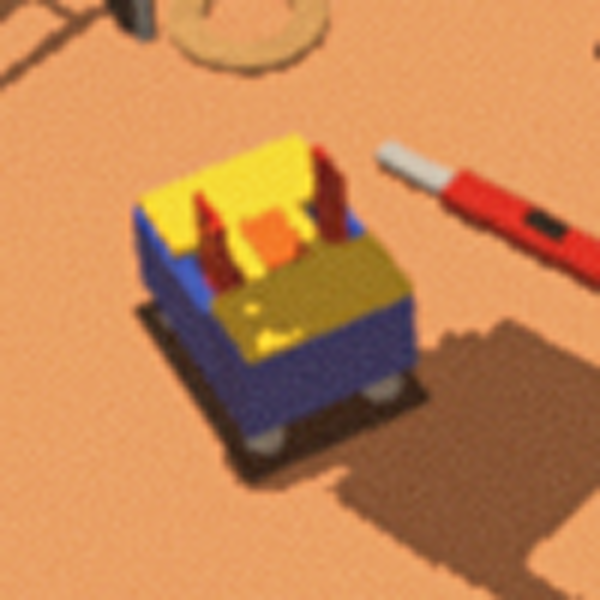

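The cover sits flush with no seal showing and the tabs upright. I'll clear the arm and verify from the top.

>>> play_rows(
  plan=[
    [1, [0, -0.03, 0.05], 0],
    [1, [0, -0.05, 0.1], 0],
    [1, [0, -0.05, 0.15], 0],
    [1, [0, -0.05, 0.2], 0],
    [1, [0, -0.05, 0.25], 0],
    [1, [0, -0.05, 0.3], 0],
    [1, [0, -0.05, 0.35], 0],
    [1, [0, -0.05, 0.4], 0],
    [1, [0, -0.05, 0.45], 0],
    [1, [0, -0.05, 0.45], 0],
  ],
)

```text
clock: 12.72
ee_pos: [0.3914, -0.3011, 0.246]
ee_rot: [0.124, 0.696, -0.696, -0.126]
contact_force: [0.6, -0.0, -0.2]
grip_width: 0.0853
```

```bash
python3 - <<'E'
from h import *
from cell import status,optics
s=status.sense(); print(s['clock'],s['ee_pos'])
fr={n:optics.grab_frame(n) for n in('top','side')}
for n,f in fr.items(): np.savez(n+'3.npz',**f)
def sub(f,box,lo,hi,z):
    im=cv2.resize(f['image'],None,fx=4,fy=4,interpolation=cv2.INTER_CUBIC)
    m=cv2.morphologyEx(mask(cv2.GaussianBlur(im,(5,5),0),lo,hi,[4*v for v in box]),cv2.MORPH_CLOSE,np.ones((25,25)))
    c=max(cv2.findContours(m,cv2.RETR_EXTERNAL,cv2.CHAIN_APPROX_NONE)[0],key=cv2.contourArea).reshape(-1,2)
    r=cv2.minAreaRect(cast(f,(c+.5)/4-.5,z)[:,:2].astype(np.float32)*1000); print(z,np.round(r[0],1),np.round(r[1],1),round(r[2],1))
Y=((18,90,70),(35,255,255))
for z in(.074,.076,.08):
    print(z);sub(fr['top'],(240,160,305,230),*Y,z); sub(fr['side'],(250,200,310,255),*Y,z)
    
def tabs(f,box):
    im=cv2.resize(f['image'],None,fx=4,fy=4,interpolation=cv2.INTER_CUBIC); b=[4*v for v in box]
    m=mask(im,(0,150,50),(7,255,255),b)|mask(im,(173,150,50),(180,255,255),b)
    n,_,st,c=cv2.connectedComponentsWithStats(m); i=[k for k in range(1,n) if st[k,4]>60]
    w=[cast(f,(c[k]+.5)/4-.5,.092)[0,:2]*1000 for k in i]; print('tabs',np.round(w),[st[k,4] for k in i], np.linalg.norm(w[0]-w[-1]))
tabs(dict(np.load('top0.npz')),(350,180,395,236)); tabs(fr['top'],(245,165,300,225))
tabs(dict(np.load('side0.npz')),(335,155,385,195)); tabs(fr['side'],(255,205,300,245))
a=cv2.resize(fr['top']['image'][150:250,220:320],None,fx=4,fy=4,interpolation=cv2.INTER_CUBIC)
b=cv2.resize(fr['side']['image'][200:300,230:330],None,fx=4,fy=4,interpolation=cv2.INTER_CUBIC)
cv2.imwrite('pics/k.png',np.hstack([a,b])[:,:,::-1]); 
cv2.imwrite('pics/l.png',fr['top']['image'][:,:,::-1])
E
```

```text
12.725 [ 0.39138514 -0.30114617  0.24596045]
0.074
0.074 [546.4 125. ] [ 79.3 108.9] 70.1
0.074 [548.  125.5] [ 78.2 109.6] 70.3
0.076
0.076 [546.1 124.8] [ 79.2 108.8] 70.1
0.076 [546.6 126.8] [ 78.1 109.4] 70.3
0.08
0.08 [545.7 124.3] [ 79.  108.5] 70.1
0.08 [543.9 129.4] [ 77.7 108.9] 70.3
tabs [[ 515. -186.]
 [ 508. -134.]] [np.int32(184), np.int32(189)] 53.30821258203781
tabs [[555. 149.]
 [538.  99.]] [np.int32(287), np.int32(237)] 53.08863469482323
tabs [[ 516. -186.]
 [ 507. -130.]] [np.int32(1247), np.int32(1098)] 56.5244696702742
tabs [[536. 103.]
 [550. 156.]] [np.int32(897), np.int32(713)] 55.40612886977799
```

View pics/k.png

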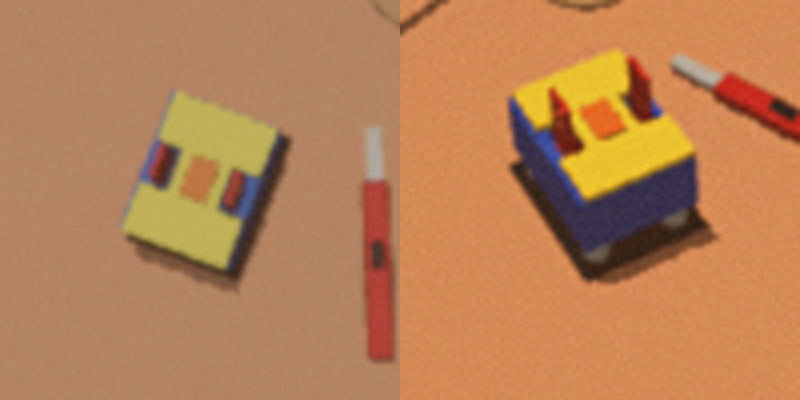

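View pics/l.png

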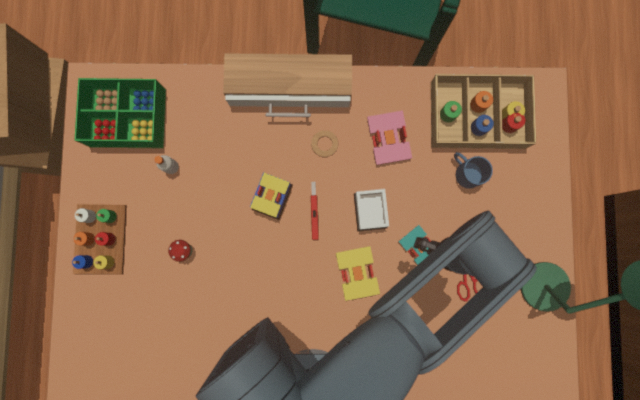

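The tab spacing is 53.1 mm, against 53.3 mm at the start, so both tabs are fully sprung out. The two views agree with the plate at rim height, the seal is hidden, and the bystanders are where they were. Handing in.

```bash
python3 -c "
from cell import ctrl,status
print(status.sense()['contact_force']); print(ctrl.finish_job())"
```

```text
[0.90319578 1.19168425 0.25220743]
the job is handed in; nothing more can be done
None
```

The small yellow cover is now clipped on the blue case, and I handed the job in at about 13 s of the 58 s allowed. I squeezed both tabs at 22 N and lifted the cover off the white case. The pull never read above about 2 N, including its own weight. I then pressed it onto the blue case with about 6.5 N net, lowered it about 2 mm more without re-reading the force, and released the tabs while still easing down.

**Last checks:**
- **Tabs:** they are 53.1 mm apart, against 53.3 mm at the start, so both are fully sprung out.
- **Seating:** the plate lies flush on the rim, centred to about 1 mm and turned the same way, with no black seal showing. The exact gap is only as good as the cameras, about 2 mm. The side view puts the cover about 2 mm further in y than the top view, the same way it did before the move.
- **Surroundings:** in the last top view the visible bystanders look unmoved. The scissors and the turquoise look-alike were partly hidden behind the arm, and I did not measure any of these.
- **Robot:** the gripper is open and well clear of everything.

No check failed. I viewed 9 pictures.

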